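# Let a wound spring barrel back to its index

## Robot

A 6-joint arm with a two-finger parallel gripper is mounted at the origin on a cart in front of the work surface, level with it; the furniture and walls round the work are solid. World frame = base frame: x ahead of the robot, y to its left, z up, the work surface at z = 0. Lengths are in m, angles in rad, forces in N, time in s.
With the tool pointing down it reaches from about 0.325 to 1 m from the base axis. Payload 5.1 kg.
Tool frame: the origin (TCP) lies where the fingers leave the gripper's body, on its centre line; the fingertips stand 73 mm ahead of it and the grasp point (between the pads) lies 54 mm ahead of it; z points along the fingers, y is the direction in which the jaws open and shut (so a half turn about z gives the same grasp; the last joint's range is limited). The gripper opens to 85 mm and grips with 20 to 120 N. Pads are 22 mm wide; open, the fingers measure 114 mm over their backs; the gripper's body (76 mm by 85 mm) begins 54 mm behind the grasp point. The pads swing forward as they close: fully open they stand 13 mm farther back than shut.
Start: joints at [-1.227, 0.124, 1.65, -0, 1.367, -0.083], TCP at [0.269, -0.592, 0.304] pointing down, gripper open.
Joint ranges: [-2.61, 2.61], [-1.02, 2.33], [0.03, 2.71], [-1.35, 4.49], [0.32, 2.68], [-2.91, 2.91]. Speed limits (rad/s): [2.57, 2.57, 3.14, 3.14, 3.14, 3.14].

## Interface

Orientations are given as [roll, pitch, yaw] about the fixed x, y, z axes, in that order (R = Rz(yaw) Ry(pitch) Rx(roll)).
In Python, from plant import telemetry, eyes, env gives the robot as it stands. The module is installed in compiled form; this text tells all that it offers.
- The arm moves only by the tool carry_out, never from a script. Its argument "rows" is a list of rows, each a list of 7 numbers: the turn, a rotation vector about the tool's x, y, z in rad, then the shift along the tool's x, y, z in cm, then the finger opening in cm, from 0 to 8.54. A call has exactly 10 rows; each row shifts and turns the commanded pose from where the row before left it, along the tool's axes as they then stand; what a row does not reach is not made up. A row lasts 1/10 s, in which the tool goes at most 50 mm and 8.59 degrees, less where a joint would pass 70% of its speed; a pose out of reach is approached as far as the arm can. A call is refused whole if a number of a shift passes 5 or a number of a turn 0.15, either way. A call with a gripper value outside its range is refused whole. The fingers move at their own pace and stop on an object; the grip force is fixed at half the most. Time passes only in rows, so rows that do not move let the fingers close, or fill a call up. It gives the time, the measured TCP pose, the force and the opening at its end, in the units of the state.
- telemetry.get_obs(): the state, without advancing time (a new reading comes with each control period).
- eyes.read_camera(name): name is "side" or "top" or "wrist"; returns the picture (400x640x3 uint8, blue, green, red); there is no depth.
- eyes.get_calibration(name): a dict with "mtx" (3x3 intrinsics, pixels), "k1" (the pictures are not rectified: a ray, as slopes to the right and down, at radius r is drawn at 1 + k1 r^2 times it, then the intrinsics apply), "rvec" (rotation vector, rad) and "tvec" (3), from world to camera coordinates, as OpenCV has them; the wrist camera has in their place "mount" (4x4, takes a point from camera to tool coordinates, whose origin is the TCP and whose axes are the flange's). Camera axes: x right, y down, z forward; pixel columns grow to the right and rows downward; lengths in m; the calibration is good to about 2 mm. A picture is of the moment at which its call begins: read the wrist's pose just before it. get_calibration takes no time and is no camera call.
- env.hand_in(): hands the job in, once; it reports no verdict.
The state is a dict: "t": time; "q": joint angles; "qvel": joint speeds; "joint_efforts": joint torques, N m; "ee_pos": TCP position; "tcp_rot": TCP orientation; "contact_force": force on the tool from outside, world axes, zero at the start; "wrist_torque": the same for the moment, N m; "opening": finger opening in m.
Only numpy, scipy, OpenCV 4.12 (cv2) and the standard library are available. Lean on these libraries where they do the work, as an engineer would, in place of code of your own. Each camera call takes 0.05 s, during which the arm holds its last target.

## Task

The spring barrel on the bench stand is wound up and held by its pawl. Swing the keeper out from under the pawl's tail, press the thumbscrew gently - never hard against the stop - to hold the pawl clear while the toothed wheel runs back, and let the pawl drop fully into the teeth so that it holds the wheel with its pointer at the fixed index. Then swing the keeper fully back under the tail, leaving the small bottle and the glass tin on the base plate where they are.

Things in the scene. Friction and masses are not known exactly. Their poses are not given: they have to be found in the camera images.
- stand: fixed aluminium stand on the mat; base plate 150 x 230 x 10 mm (from 100 mm in front of the origin to 50 mm behind, 95 mm to the right to 135 mm to the left). Origin on the mat (underside of the base), below the middle of the toothed wheel; x points to the back, y to the left as the robot sees it, z up. An upright plate (up to 117 mm high) stands behind the wheel. The index is a small dark fixed point at the wheel's right edge, level with its axis.
- drum: toothed steel wheel (84 mm over its 12 saw teeth, 8 mm deep, 8 mm thick) with a brass spring barrel behind it and a dark pointer 40 mm long on its front. Origin on its axis, 62 mm above the mat; the axis is the stand's x.
- drum_turn (a joint): turn of the wheel, rad: 0 when the pointer points right, exactly at the index, and the pawl holds the tooth there; positive = wound. The pawl holds it at every 0.524 rad (one tooth). Seen from the front it runs back anticlockwise, so the value falls, at about 0.3 to 0.4 rad/s when the pawl is clear (a built-in brake keeps it slow). It starts 2 to 4 teeth wound. A pawl let go while the value is between about 0.1 and 0.4 catches at 0.
- pawl: steel pawl lever on a pin, left of the wheel's top; origin on the pin, 100 mm above the mat and 50 mm left of the wheel's axis; its axes are those of the stand when it is home. Nose 50 mm to the right of the pin, on the wheel's top; tail 10 mm wide and 8 mm thick, reaching 76 mm left of the pin. A spring presses the nose in. The pawl is delicate: pressing it with more than 18 N damages it.
- pawl_hinge (a joint): lift of the pawl, rad: 0 nose fully home in the teeth; grows as the tail is pressed down; the wheel lets go at about 0.08 to 0.12 and turns freely from 0.13; solid stop at 0.165. The wheel's load and the spring resist with about 5 to 10 N at the thumbscrew; the force drops to about 6 N when the wheel lets go, then rises steeply at the stop. Released, the pawl springs home by itself.
- tail_top (a point): point on the tail's top face, on the axis of the brass thumbscrew, 45 mm left of the pawl's pin, 104 mm above the mat when the pawl is home. The thumbscrew's flat round head, 16 mm across, is what to press with closed fingertips; its top stands anywhere between 4 and 24 mm above this point, differently each time, and is not measured: find it by touch. Pressed about 6 mm down from its rest height the pawl is clear; at about 7.4 mm it meets its stop.
- keeper_swing (a joint): swing of the keeper, rad: 0 fully under the tail (the tail cannot be pressed; the arm then points along the stand's x, to the back), grows to 1.4 as it swings outward to the left (anticlockwise from above), away from the wheel; stays where it is left. Beyond 0.5 the tail is free. It can only go back under when the pawl is down.
- keeper_pivot (a point): vertical pivot of the keeper, on a post in front of the tail (75 mm in front of the wheel's plane, 118 mm left of its axis); this point is on the top face of the keeper arm, 94 mm above the mat. The keeper is a flat dark arm 9 mm wide and 5 mm thick that reaches 80 mm from the pivot.
- keeper_peg (a point): top of the keeper's upright steel peg, 10 mm thick, 34 mm tall above the arm, 35 mm from the pivot along the arm; the part to pinch or push.
- part_bottle_2: small glass bottle with a white screw cap, 26 mm across and 48 mm tall, standing on the right end of the base plate; leave it. Origin at its underside.
- glass_tin_21: small round tin with a glass lid, 28 mm across and 12 mm tall, lying on the front of the base plate; leave it. Origin at its underside.

How it is judged:
By the outcome, as a careful person would: the job done as asked, in the order asked, and still so for the second after the job is handed in, with the robot touching nothing.
It also fails if it takes over 66 s, if anything falls off the work surface, if the arm or the gripper's body presses on something with over 40 N, if the wrist force passes 120 N, or if a joint passes its speed limit or range.

## Working session

There is one attempt and no reset: what is moved stays moved. The work goes in short steps, Python scripts to look and compute and a tool call to move; the robot and the scene stay as the last step left them, time stands still between calls to the robot, and variables do not carry over. Pictures are saved under pics/ and viewed, and the job is handed in when it is done.

Besides the shell and the picture viewer there is one more tool, called after "Emit:" by a JSON object that holds its "name" and its "arguments". carry_out: Moves the arm, as the interface text tells. Its arguments: {"type":"object","properties":{"rows":{"type":"array"}},"required":["rows"]}

```bash
mkdir -p pics
cat > h.py <<'E'
import numpy as np, cv2
from plant import telemetry, eyes, env
def snap(n,f):
    o=telemetry.get_obs(); im=eyes.read_camera(n); cv2.imwrite('pics/'+f,im); return o,im
E
python3 - <<'E'
from h import *
for n in ['side','top','wrist']:
    o,im=snap(n,n+'0.png'); c=eyes.get_calibration(n); print(n,c)
print(telemetry.get_obs())
E
```

```text
side {'mtx': array([[395.272365  ,   0.        , 320.4132271 ],
       [  0.        , 395.272365  , 200.32840673],
       [  0.        ,   0.        ,   1.        ]]), 'k1': -0.00904657648845201, 'rvec': array([ 1.95301046, -0.05056537,  0.06897401]), 'tvec': array([-0.48252172,  0.16988003,  0.71274575])}
top {'mtx': array([[366.47091784,   0.        , 320.82828839],
       [  0.        , 366.47091784, 197.31410029],
       [  0.        ,   0.        ,   1.        ]]), 'k1': -0.07185940077502474, 'rvec': array([ 2.14825197, -2.09084758,  0.18455697]), 'tvec': array([0.16462284, 0.51091985, 0.84632963])}
wrist {'mtx': array([[324.89488782,   0.        , 320.55288817],
       [  0.        , 324.89488782, 198.42456952],
       [  0.        ,   0.        ,   1.        ]]), 'k1': -0.029934391793996516, 'mount': array([[-1.04972650e-05, -9.65467804e-01, -2.60522398e-01,
         6.65220133e-02],
       [ 9.99999933e-01, -1.05809147e-04,  3.51824108e-04,
        -1.86282935e-04],
       [-3.67240502e-04, -2.60522377e-01,  9.65467740e-01,
        -7.01773602e-02],
       [ 0.00000000e+00,  0.00000000e+00,  0.00000000e+00,
         1.00000000e+00]])}
{'t': 0.15, 'q': array([-1.22656722e+00,  1.24379651e-01,  1.65135533e+00, -9.58524426e-07,
        1.36748023e+00, -8.26007046e-02]), 'qvel': array([-0.00012147, -0.0009983 , -0.00614173,  0.00020322, -0.0019862 ,
       -0.00037969]), 'joint_efforts': array([ 4.69925671e-04, -4.24226296e+01, -3.66014314e+01, -1.64224201e-05,
        4.67071382e-03, -2.25587382e-05]), 'ee_pos': array([ 0.26894651, -0.59136674,  0.30292248]), 'tcp_rot': array([-3.13997554e+00, -1.32937349e-04,  4.26829900e-01]), 'contact_force': array([-0.01191176,  0.34633603,  0.13459772]), 'wrist_torque': array([-0.02787853, -0.01132566, -0.06343702]), 'opening': 0.08558520296310092}
```

View pics/side0.png

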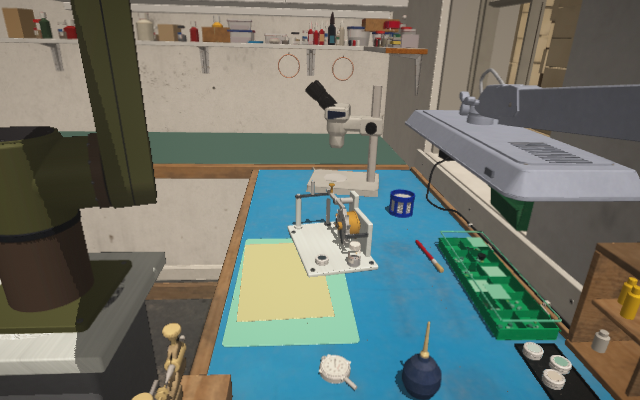

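View pics/top0.png

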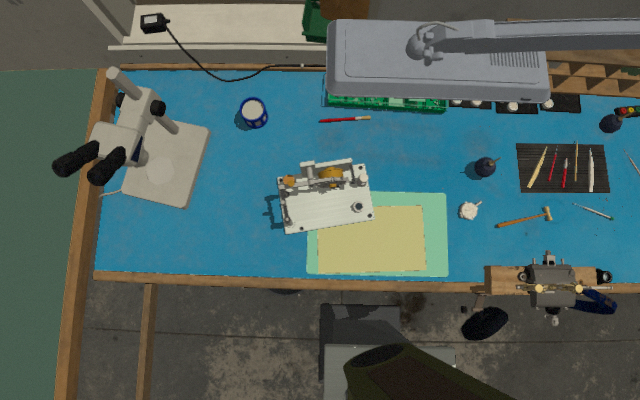

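View pics/wrist0.png

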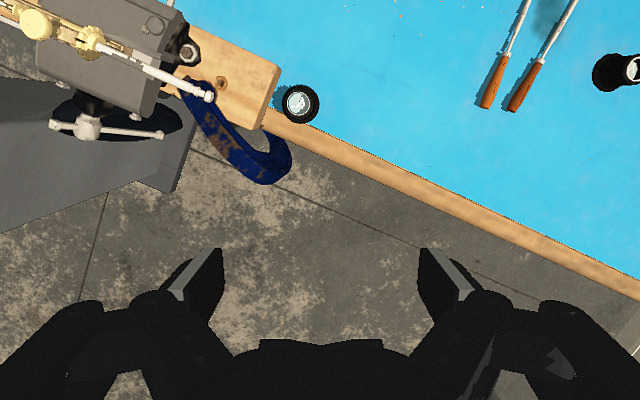

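```bash
cat >> h.py <<'E'
def cal(n,o=None):
    c=eyes.get_calibration(n)
    if n=='wrist':
        from scipy.spatial.transform import Rotation as R
        T=np.eye(4);T[:3,:3]=R.from_euler('xyz',o['tcp_rot']).as_matrix();T[:3,3]=o['ee_pos']
        W=np.linalg.inv(T@np.array(c['mount']));return c['mtx'],c['k1'],W[:3,:3],W[:3,3]
    return c['mtx'],c['k1'],cv2.Rodrigues(c['rvec'])[0],np.array(c['tvec'])
def ray(C,u,v):
    K,k,R,t=C
    d=cv2.undistortPoints(np.array([[[u,v]]],float),K,np.array([k,0,0,0.]))[0,0]
    return -R.T@t, R.T@np.array([d[0],d[1],1])
def atz(C,u,v,z):
    o,d=ray(C,u,v); return o+d*(z-o[2])/d[2]
def proj(C,p):
    K,k,R,t=C
    return cv2.projectPoints(np.array(p,float).reshape(-1,3),cv2.Rodrigues(R)[0],t,K,np.array([k,0,0,0.]))[0].reshape(-1,2)
def tri(rs):
    A=np.zeros((3,3));b=np.zeros(3)
    for o,d in rs:
        d=d/np.linalg.norm(d);P=np.eye(3)-np.outer(d,d);A+=P;b+=P@o
    x=np.linalg.solve(A,b)
    return x,[np.linalg.norm((np.eye(3)-np.outer(d,d)/(d@d))@(x-o)) for o,d in rs]
E
python3 - <<'E'
import cv2
a=cv2.imread('pics/top0.png')[150:245,260:390];cv2.imwrite('pics/topc.png',cv2.resize(a,None,fx=6,fy=6,interpolation=cv2.INTER_CUBIC))
a=cv2.imread('pics/side0.png')[170:280,280:390];cv2.imwrite('pics/sidec.png',cv2.resize(a,None,fx=5,fy=5,interpolation=cv2.INTER_CUBIC))
E
```

```text
(no output)
```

View pics/topc.png

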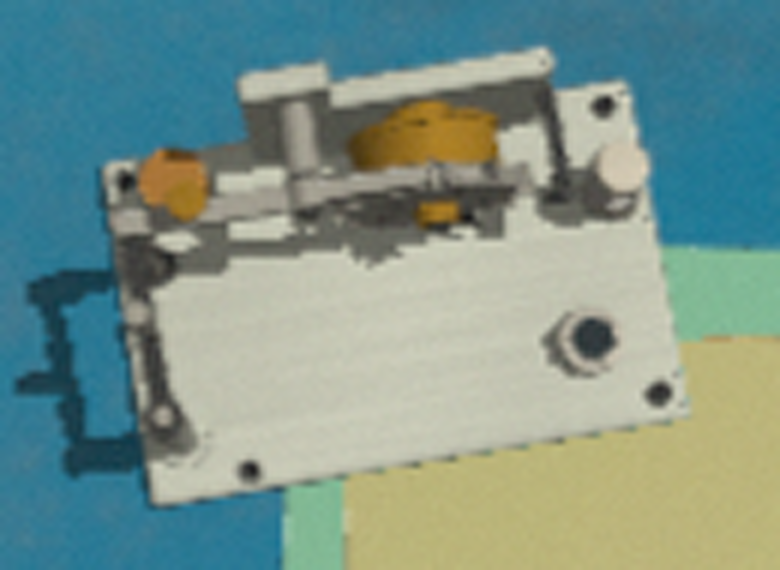

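View pics/sidec.png

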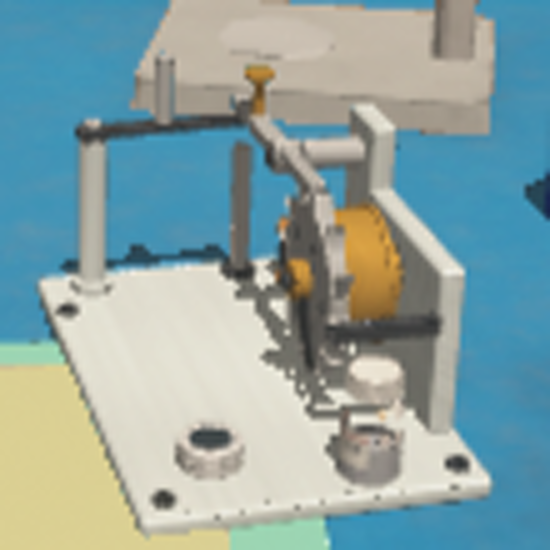

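Run:
```python
from h import *
C=cal('top');S=cal('side')
def f(u,v):return (u+.5)/6-.5+260,(v+.5)/6-.5+150
w=np.array([atz(C,*f(*p),0.010) for p in [(105,165),(628,82),(690,415),(152,505)]])[:,:2]
l=np.array([(.05,.135),(.05,-.095),(-.1,-.095),(-.1,.135)])
print(w)
lc=l-l.mean(0);wc=w-w.mean(0)
th=np.arctan2((lc[:,0]*wc[:,1]-lc[:,1]*wc[:,0]).sum(),(lc*wc).sum())
R=np.array([[np.cos(th),-np.sin(th)],[np.sin(th),np.cos(th)]])
t=w.mean(0)-R@l.mean(0);print(th,t,(R@l.T).T+t-w)
# side corners: left-front, right-front, right-back
def g(u,v):return (u+.5)/5-.5+280,(v+.5)/5-.5+170
for p in [(38,280),(140,530),(493,490)]: print(atz(S,*g(*p),0.010))
def st(x,y,z): return np.r_[R@[x,y]+t,z]
for nm,p in dict(peg=(-.04,.118,.128),pegb=(-.04,.118,.094),piv=(-.075,.118,.094),tail=(0,.095,.104)).items():
  W=st(*p);a=proj(C,W)[0];b=proj(S,W)[0];print(nm,W,np.linalg.norm(W[:2]),(a-[260,150]+.5)*6,(b-[280,170]+.5)*5)
a=tri([ray(C,*f(130,312)),ray(S,*g(164,58))]);print('peg',a)
a=tri([ray(C,*f(172,175)),ray(S,*g(259,72))]);print('screw',a)
```

```text
[[0.56344431 0.29314751]
 [0.60613207 0.06887641]
 [0.46199908 0.04197372]
 [0.41818422 0.26625884]]
0.1885170756219238 [0.54074505 0.15260352] [[ 0.00111557  0.00143436]
 [ 0.00153037 -0.00021968]
 [-0.00167912 -0.00142735]
 [-0.00096682  0.00021267]]
[0.4187879  0.25904954 0.01      ]
[0.46065943 0.03252636 0.01      ]
[0.60575392 0.05779758 0.01      ]
peg [0.47934023 0.26101684 0.128     ] 0.5457992762546252 [140.63571258 312.98065382] [164.41538578  53.86345378]
pegb [0.47934023 0.26101684 0.094     ] 0.5457992762546252 [150.35361585 328.18004047] [163.22415214 120.53507099]
piv [0.44496032 0.25445775 0.094     ] 0.5125801747763357 [163.38952966 417.40292818] [ 92.09827581 125.55959855]
tail [0.52294182 0.24592042 0.104     ] 0.5778797455620054 [192.05954068 212.85948206] [256.76472354 112.11495501]
peg (array([0.47985765, 0.26523764, 0.12423161]), [np.float64(0.0002065616006171331), np.float64(0.0002065616006171643)])
screw (array([0.52850251, 0.25209391, 0.12274089]), [np.float64(0.004400483185583476), np.float64(0.004400483185583444)])
```

Emit:
{"name": "carry_out", "arguments": {"rows": [[0,0,0,3.17,-3.65,0,4],[0,0,0,3.17,-3.65,0,4],[0,0,0,3.17,-3.65,0,4],[0,0,0,3.17,-3.65,0,4],[0,0,0,3.17,-3.65,0,4],[0,0,0,3.17,-3.65,0,4],[0,0,0,3.17,-3.65,0,4],[0,0,0,3.17,-3.65,0,4],[0,0,0,3.17,-3.65,0,4],[0,0,0,3.17,-3.65,0,4]]}}

```text
t: 1.15
ee_pos: [0.4064, -0.1263, 0.3039]
tcp_rot: [3.141, -0.0, 0.426]
contact_force: [1.0, -0.3, 0.2]
opening: 0.04
```

Emit:
{"name": "carry_out", "arguments": {"rows": [[0,0,0,3.17,-3.65,0,4],[0,0,0,3.17,-3.65,0,4],[0,0,0,3.17,-3.65,0,4],[0,0,0,3.17,-3.65,0,4],[0,0,0,3.17,-3.65,0,4],[0,0,0,3.17,-3.65,0,4],[0,0,0,3.17,-3.65,0,3],[0,0,-0.149,0,0,0,3],[0,0,-0.149,0,0,0,3],[0,0,-0.149,0,0,0,3]]}}

```text
t: 2.15
ee_pos: [0.5025, 0.1969, 0.3033]
tcp_rot: [-3.141, 0.001, 0.881]
contact_force: [-1.0, -0.1, 0.1]
opening: 0.0301
```

Emit:
{"name": "carry_out", "arguments": {"rows": [[0,0,-0.149,0,0,0,3],[0,0,-0.149,0,0,0,3],[0,0,-0.149,0,0,0,3],[0,0,-0.149,0,0,0,3],[0,0,-0.149,0,0,0,3],[0,0,-0.149,0,0,0,3],[0,0,-0.149,0,0,0,3],[0,0,-0.149,0,0,0,3],[0,0,-0.149,0,0,0,3],[0,0,-0.149,0,0,0,3]]}}

```text
t: 3.15
ee_pos: [0.5025, 0.1962, 0.3035]
tcp_rot: [-3.141, -0.0, 2.37]
contact_force: [-0.7, -0.4, -0.9]
opening: 0.0296
```

Emit:
{"name": "carry_out", "arguments": {"rows": [[0,0,-0.149,0,0,0,3],[0,0,-0.149,0,0,0,3],[0,0,-0.149,0,0,0,3],[0,0,-0.149,0,0,0,3],[0,0,-0.149,0,0,0,3],[0,0,-0.149,0,0,0,3],[0,0,-0.075,0,0,0,3],[0,0,0,0,0,0,3],[0,0,0,0,0,0,3],[0,0,0,0,0,0,3]]}}

```text
t: 4.15
ee_pos: [0.5027, 0.1962, 0.3038]
tcp_rot: [3.142, -0.0, -2.951]
contact_force: [0.3, -0.6, 0.1]
opening: 0.0303
```

Run:
```python
from h import *
o,im=snap('wrist','w1.png');print(o)
```

```text
{'t': 4.15, 'q': array([ 2.72636201e-01, -1.21536157e-01,  1.89608314e+00,  2.68837648e-05,
        1.36728211e+00, -1.48825845e+00]), 'qvel': array([-0.00014298, -0.00222225, -0.00068364,  0.00068685,  0.00015323,
       -0.00520859]), 'joint_efforts': array([ 1.62341421e-03, -3.08850038e+01, -3.65467787e+01, -2.20196689e-04,
        1.52711575e-03,  7.50865642e-03]), 'ee_pos': array([0.50267602, 0.1962086 , 0.30378298]), 'tcp_rot': array([ 3.14158591e+00, -2.37805577e-04, -2.95149977e+00]), 'contact_force': array([ 0.32164192, -0.59694167,  0.07829654]), 'wrist_torque': array([ 0.02990867,  0.05713673, -0.00801197]), 'opening': 0.030257762498843977}
```

View pics/w1.png

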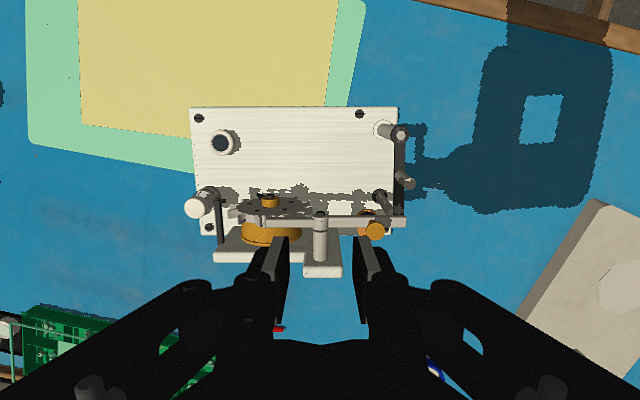

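Run:
```python
import cv2
a=cv2.imread('pics/w1.png')[95:285,180:430];cv2.imwrite('pics/w1c.png',cv2.resize(a,None,fx=3,fy=3,interpolation=cv2.INTER_CUBIC))
```

```text
(no output)
```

View pics/w1c.png

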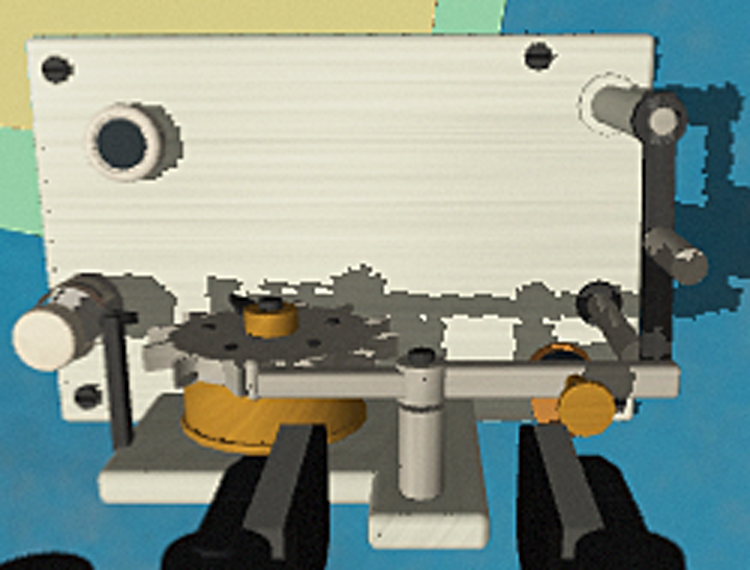

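Run:
```python
from h import *
o=dict(tcp_rot=np.array([3.14158591e+00,-2.378e-04,-2.95149977e+00]),ee_pos=np.array([0.50267602,0.1962086,0.30378298]))
C=cal('wrist',o);T=cal('top')
def g(u,v):return (u+.5)/3-.5+180,(v+.5)/3-.5+95
w=np.array([atz(C,*g(*p),0.010) for p in [(65,420),(28,39),(653,37)]])[:,:2]
l=np.array([(.05,-.095),(-.1,-.095),(-.1,.135)])
lc=l-l.mean(0);wc=w-w.mean(0)
th=np.arctan2((lc[:,0]*wc[:,1]-lc[:,1]*wc[:,0]).sum(),(lc*wc).sum())
R=np.array([[np.cos(th),-np.sin(th)],[np.sin(th),np.cos(th)]])
t=w.mean(0)-R@l.mean(0);print(th,t,(R@l.T).T+t-w)
inv=lambda p:(R.T@(p[:2]-t))
for nm,p,z in [('peg',(690,265),.128),('piv',(663,120),.096),('cap',(45,340),.058),('screw',(585,408),.104),('screw',(585,408),.128),('tailend',(678,380),.104)]:
  W=atz(C,*g(*p),z);print(nm,W,inv(W))
def f(u,v):return (u+.5)/6-.5+260,(v+.5)/6-.5+150
print(tri([ray(C,*g(585,408)),ray(T,*f(180,178))]))
print(tri([ray(C,*g(690,265)),ray(T,*f(133,312))]))
```

```text
0.19024851853771366 [0.54139647 0.15360499] [[ 0.00183567 -0.000684  ]
 [-0.00071354 -0.00162931]
 [-0.00112213  0.00231331]]
peg [0.47853758 0.26226232 0.128     ] [-0.04117732  0.11858366]
piv [0.44477588 0.25418269 0.096     ] [-0.07585774  0.11703424]
cap [0.55663969 0.07601413 0.058     ] [ 0.00029553 -0.07907345]
screw [0.53017264 0.25056395 0.104     ] [0.00731391 0.09733202]
screw [0.52200839 0.24465934 0.128     ] [-0.00181961  0.09307782]
tailend [0.51652905 0.27537248 0.104     ] [-0.00139215  0.12427298]
(array([0.53940678, 0.25449117, 0.08273183]), [np.float64(0.0023645486927428828), np.float64(0.0023645486927431313)])
(array([0.48013066, 0.2644639 , 0.12121273]), [np.float64(0.0004778088016898883), np.float64(0.00047780880168972375)])
```

Emit:
{"name": "carry_out", "arguments": {"rows": [[0,0,0,0.6,3.45,0,3],[0,0,0,0.5,3.45,0,3],[0,0,0,0,0,3,3],[0,0,0,0,0,3,3],[0,0,0,0,0,2,3],[0,0,0,0,0,0,3],[0,0,0,0,0,0,3],[0,0,0,0,0,0,3],[0,0,0,0,0,0,3],[0,0,0,0,0,0,3]]}}

```text
t: 5.2
ee_pos: [0.4794, 0.262, 0.2254]
tcp_rot: [3.141, 0.002, -2.951]
contact_force: [0.6, -0.0, 0.4]
opening: 0.0303
```

Run:
```python
from h import *
o,im=snap('wrist','w2.png');print(o['ee_pos'],o['tcp_rot'],o['contact_force'])
C=cal('wrist',o); 
# project peg & screw
th=.19;R=np.array([[np.cos(th),-np.sin(th)],[np.sin(th),np.cos(th)]]);t=np.array([.5412,.1533])
for p in [(-.04,.118,.128),(-.04,.118,.094),(0,.095,.104),(0,.095,.12)]: print(p,proj(C,np.r_[R@p[:2]+t,p[2]]))
```

```text
[0.47940769 0.26204728 0.22536155] [ 3.14109733e+00  2.27430546e-03 -2.95060433e+00] [ 0.64884944 -0.0116163   0.39492996]
(-0.04, 0.118, 0.128) [[319.13409523 233.41869074]]
(-0.04, 0.118, 0.094) [[319.33907653 214.22615257]]
(0, 0.095, 0.104) [[284.20297454 276.98204694]]
(0, 0.095, 0.12) [[281.39119922 290.01698148]]
```

View pics/w2.png

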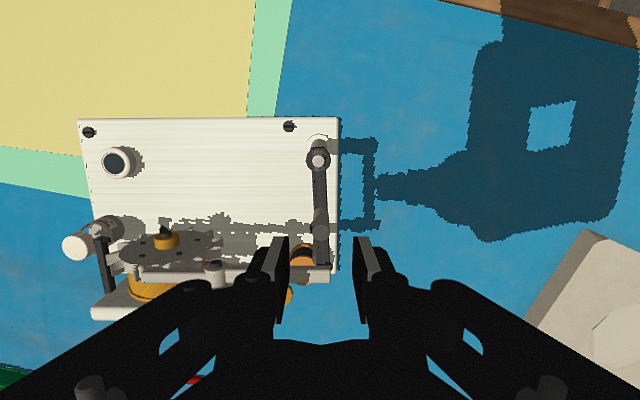

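Emit:
{"name": "carry_out", "arguments": {"rows": [[0,0,0,0,0,2,3],[0,0,0,0,0,2,3],[0,0,0,0,0,1.3,3],[0,0,0,0,0,0,3],[0,0,0,0,0,0,3],[0,0,0,0,0,0,2.6],[0,0,0,0,0,0,2.6],[0,0,0,0,0,0,2.6],[0,0,0,0,0,0,2.6],[0,0,0,0,0,0,2.6]]}}

```text
t: 6.25
ee_pos: [0.4789, 0.2619, 0.1711]
tcp_rot: [3.142, 0.0, -2.95]
contact_force: [-0.4, -0.5, 0.6]
opening: 0.0259
```

Run:
```python
from h import *
o,im=snap('side','s2.png');print(o['ee_pos'],o['tcp_rot'],o['contact_force'])
a=im[150:280,270:400];cv2.imwrite('pics/s2c.png',cv2.resize(a,None,fx=4,fy=4,interpolation=cv2.INTER_CUBIC))
```

```text
[0.47890074 0.26189934 0.17114887] [ 3.14154373e+00  3.28638899e-04 -2.95041052e+00] [-0.35414423 -0.50811534  0.64628226]
```

View pics/s2c.png

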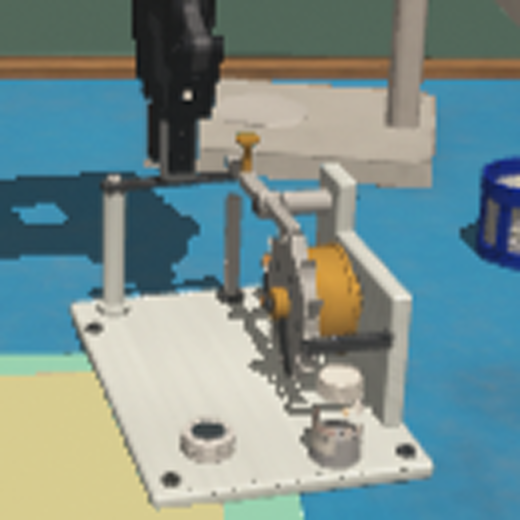

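Emit:
{"name": "carry_out", "arguments": {"rows": [[0,0,0,0,0.8,0,2.6],[0,0,-0.12,0.025,0.42,0,2.6],[0,0,-0.12,0.025,0.42,0,2.6],[0,0,-0.12,0.025,0.42,0,2.6],[0,0,-0.12,0.025,0.42,0,2.6],[0,0,-0.12,0.025,0.42,0,2.6],[0,0,-0.12,0.025,0.42,0,2.6],[0,0,-0.12,0.025,0.42,0,2.6],[0,0,-0.12,0.025,0.42,0,2.6],[0,0,0,0,0,0,2.6]]}}

```text
t: 7.3
ee_pos: [0.4568, 0.2957, 0.1709]
tcp_rot: [3.141, 0.0, -1.99]
contact_force: [0.3, 0.5, 1.0]
opening: 0.0258
```

Run:
```python
from h import *
o,im=snap('side','s3.png');print(o['ee_pos'],o['tcp_rot'],o['contact_force'])
a=im[150:280,270:400];b=snap('top','t3.png')[1][130:260,240:370]
a=np.hstack([a,b]);cv2.imwrite('pics/s3c.png',cv2.resize(a,None,fx=3,fy=3,interpolation=cv2.INTER_CUBIC))
```

```text
[0.45683031 0.29569365 0.17090992] [ 3.14148898e+00  1.59562545e-04 -1.98998184e+00] [0.30766505 0.4510475  1.00710796]
```

View pics/s3c.png

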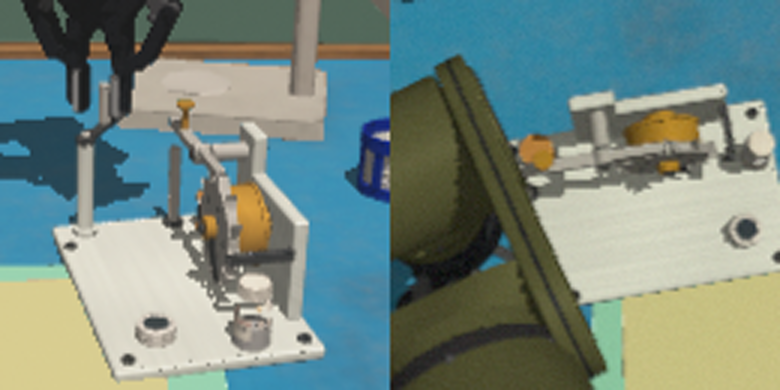

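Emit:
{"name": "carry_out", "arguments": {"rows": [[0,0,0,0,0,-3,2.6],[0,0,0,0,0,-3,2.6],[0,0,0.14,0,0,-1,2.6],[0,0,0.14,0,0,0,0],[0,0,0.14,0,0,0,0],[0,0,0.14,0,0,0,0],[0,0,0.14,0,0,0,0],[0,0,0.14,0,0,0,0],[0,0,0.12,0,0,0,0],[0,0,0,0,0,0,0]]}}

```text
t: 8.4
ee_pos: [0.4573, 0.2951, 0.2409]
tcp_rot: [3.142, -0.0, -2.952]
contact_force: [0.2, 0.3, 0.5]
opening: -0.0005
```

Emit:
{"name": "carry_out", "arguments": {"rows": [[0,0,0,-2,-2,0,0],[0,0,0,-2,-2,0,0],[0,0,0,-1.6,-2.1,0,0],[0,0,0,0,0,1,0],[0,0,0,0,0,1,0],[0,0,0,0,0,0.6,0],[0,0,0,0,0,0,0],[0,0,0,0,0,0,0],[0,0,0,0,0,0,0],[0,0,0,0,0,0,0]]}}

```text
t: 9.4
ee_pos: [0.5238, 0.2462, 0.2156]
tcp_rot: [3.141, 0.001, -2.95]
contact_force: [0.2, 0.8, -0.4]
opening: 0.0002
```

Run:
```python
from h import *
o,im=snap('side','s4.png');print(o['t'],o['ee_pos'],o['tcp_rot'],o['contact_force'],o['opening'])
a=im[150:280,270:400];b=snap('top','t4.png')[1][130:260,240:370]
a=np.hstack([a,b]);cv2.imwrite('pics/s4c.png',cv2.resize(a,None,fx=3,fy=3,interpolation=cv2.INTER_CUBIC))
o,im=snap('wrist','w4.png')
```

```text
9.4 [0.52380676 0.24621573 0.21555061] [ 3.14138502e+00  1.04406589e-03 -2.94989308e+00] [ 0.19580648  0.76891087 -0.41102519] 0.00022461402172628217
```

View pics/s4c.png

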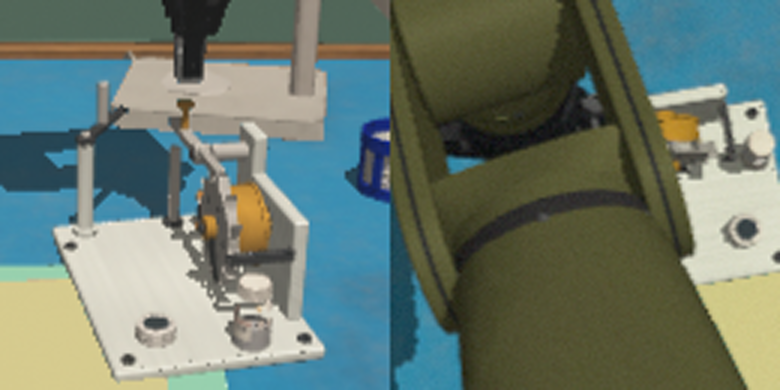

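View pics/w4.png

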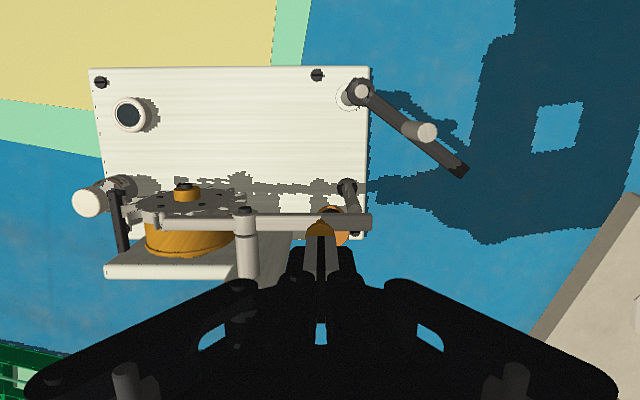

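```bash
cat >> h.py <<'E'
th=.19;SR=np.array([[np.cos(th),-np.sin(th)],[np.sin(th),np.cos(th)]]);ST=np.array([.5412,.1533])
def st(x,y,z): return np.r_[SR@[x,y]+ST,z]
def tip(a,x=-.01,r=.04): return st(x,-r*np.cos(a),.062-r*np.sin(a))
E
python3 - <<'E'
from h import *
im=cv2.imread('pics/s4.png')[200:270,320:380]
a=cv2.resize(im,None,fx=8,fy=8,interpolation=cv2.INTER_CUBIC)
S=cal('side')
for k in range(0,5):
    p=proj(S,tip(k*.5236))[0];print(k,p); q=((p-[320,200]+.5)*8).astype(int);cv2.circle(a,tuple(map(int,q)),4,(0,0,255),-1);cv2.putText(a,str(k),tuple(map(int,q)),0,.5,(255,0,0))
q=((proj(S,st(-.01,0,.062))[0]-[320,200]+.5)*8).astype(int);cv2.circle(a,tuple(map(int,q)),4,(0,255,0),-1)
cv2.imwrite('pics/p4.png',a)
E
```

```text
0 [343.61348142 233.0653079 ]
1 [342.40681988 240.35039912]
2 [340.05778235 243.25002909]
3 [337.27102902 241.22750495]
4 [334.78566993 235.09735435]
```

View pics/p4.png

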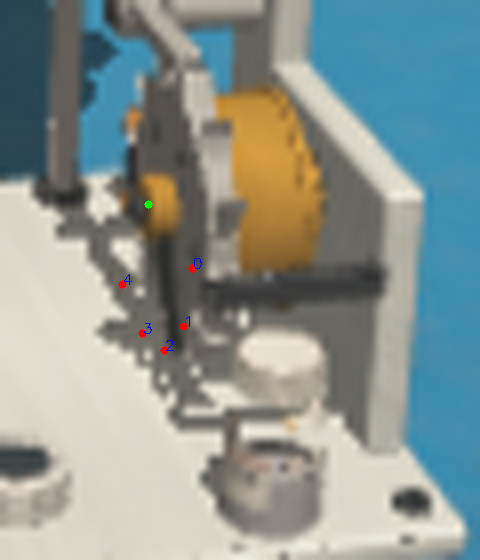

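Run:
```python
from h import *
S=cal('side')
for z in (.108,.118,.128,.1425): print(z,proj(S,st(0,.095,z))[0], (proj(S,st(0,.095,z))[0]-[315,160]+.5)*8)
im=cv2.imread('pics/s4.png')[160:215,315:365]
cv2.imwrite('pics/p5.png',cv2.resize(im,None,fx=8,fy=8,interpolation=cv2.INTER_CUBIC))
```

```text
0.108 [331.01734323 190.24693098] [132.13874582 245.97544788]
0.118 [331.16309724 186.28465337] [133.3047779  214.27722692]
0.128 [331.30999739 182.29070557] [134.47997913 182.32564454]
0.1425 [331.52506452 176.44249305] [136.20051615 135.53994441]
```

View pics/p5.png

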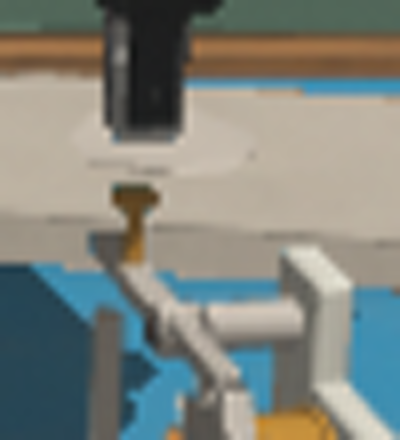

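Emit:
{"name": "carry_out", "arguments": {"rows": [[0,0,0,0.1,0,0.4,0],[0,0,0,0,0,0.4,0],[0,0,0,0,0,0.3,0],[0,0,0,0,0,0.1,0],[0,0,0,0,0,0,0],[0,0,0,0,0,0,0],[0,0,0,0,0,0,0],[0,0,0,0,0,0,0],[0,0,0,0,0,0,0],[0,0,0,0,0,0,0]]}}

```text
t: 10.55
ee_pos: [0.5228, 0.2457, 0.203]
tcp_rot: [3.142, 0.0, -2.95]
contact_force: [0.1, 0.7, -0.4]
opening: 0.0002
```

Emit:
{"name": "carry_out", "arguments": {"rows": [[0,0,0,0,0,0.05,0],[0,0,0,0,0,0.05,0],[0,0,0,0,0,0.05,0],[0,0,0,0,0,0.05,0],[0,0,0,0,0,0,0],[0,0,0,0,0,0,0],[0,0,0,0,0,0,0],[0,0,0,0,0,0,0],[0,0,0,0,0,0,0],[0,0,0,0,0,0,0]]}}

```text
t: 11.55
ee_pos: [0.5228, 0.2457, 0.2009]
tcp_rot: [-3.142, 0.0, -2.95]
contact_force: [0.1, -0.2, 0.2]
opening: -0.0002
```

Run:
```python
from h import *
o,im=snap('side','s5.png');print(o['ee_pos'],o['contact_force'])
im=im[160:215,315:365]
cv2.imwrite('pics/p6.png',cv2.resize(im,None,fx=8,fy=8,interpolation=cv2.INTER_CUBIC))
```

```text
[0.52275508 0.24569611 0.20092373] [ 0.13285481 -0.22314043  0.22676017]
```

View pics/p6.png

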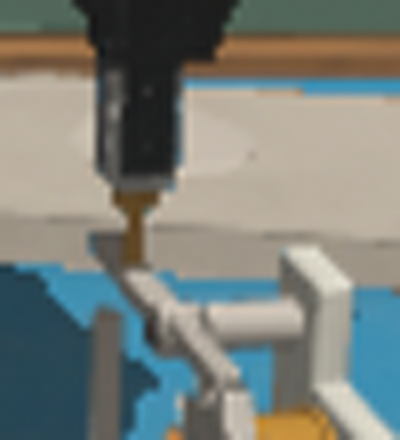

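Emit:
{"name": "carry_out", "arguments": {"rows": [[0,0,0,0,0,0.05,0],[0,0,0,0,0,0.05,0],[0,0,0,0,0,0.05,0],[0,0,0,0,0,0,0],[0,0,0,0,0,0,0],[0,0,0,0,0,0,0],[0,0,0,0,0,0,0],[0,0,0,0,0,0,0],[0,0,0,0,0,0,0],[0,0,0,0,0,0,0]]}}

```text
t: 12.6
ee_pos: [0.5228, 0.2457, 0.1994]
tcp_rot: [-3.142, 0.0, -2.95]
contact_force: [-0.8, -1.0, 0.2]
opening: 0.0001
```

Emit:
{"name": "carry_out", "arguments": {"rows": [[0,0,0,0,0,0.05,0],[0,0,0,0,0,0.05,0],[0,0,0,0,0,0.05,0],[0,0,0,0,0,0,0],[0,0,0,0,0,0,0],[0,0,0,0,0,0,0],[0,0,0,0,0,0,0],[0,0,0,0,0,0,0],[0,0,0,0,0,0,0],[0,0,0,0,0,0,0]]}}

```text
t: 13.6
ee_pos: [0.5229, 0.2458, 0.1985]
tcp_rot: [3.141, 0.0, -2.95]
contact_force: [-2.5, -0.7, 5.7]
opening: 0.0001
```

Emit:
{"name": "carry_out", "arguments": {"rows": [[0,0,0,0,0,0.05,0],[0,0,0,0,0,0.05,0],[0,0,0,0,0,0.05,0],[0,0,0,0,0,0,0],[0,0,0,0,0,0,0],[0,0,0,0,0,0,0],[0,0,0,0,0,0,0],[0,0,0,0,0,0,0],[0,0,0,0,0,0,0],[0,0,0,0,0,0,0]]}}

```text
t: 14.6
ee_pos: [0.523, 0.246, 0.1979]
tcp_rot: [3.141, 0.001, -2.95]
contact_force: [-4.8, -0.2, 7.9]
opening: 0.0003
```

Emit:
{"name": "carry_out", "arguments": {"rows": [[0,0,0,0,0,0.05,0],[0,0,0,0,0,0.05,0],[0,0,0,0,0,0.05,0],[0,0,0,0,0,0.05,0],[0,0,0,0,0,0,0],[0,0,0,0,0,0,0],[0,0,0,0,0,0,0],[0,0,0,0,0,0,0],[0,0,0,0,0,0,0],[0,0,0,0,0,0,0]]}}

```text
t: 15.6
ee_pos: [0.5229, 0.2466, 0.1964]
tcp_rot: [3.14, 0.001, -2.95]
contact_force: [-5.4, 1.5, 10.0]
opening: -0.0002
```

Run:
```python
from h import *
o,im=snap('side','s6.png');print(o['ee_pos'],o['contact_force'])
a=cv2.resize(im[160:270,315:385],None,fx=6,fy=6,interpolation=cv2.INTER_CUBIC)
b=cv2.resize(cv2.imread('pics/s4.png')[160:270,315:385],None,fx=6,fy=6,interpolation=cv2.INTER_CUBIC)
cv2.imwrite('pics/p7.png',np.hstack([a,b])[:600,:800])
```

```text
[0.52291162 0.24658895 0.19640358] [-5.38878602  1.51909038 10.02884076]
```

View pics/p7.png

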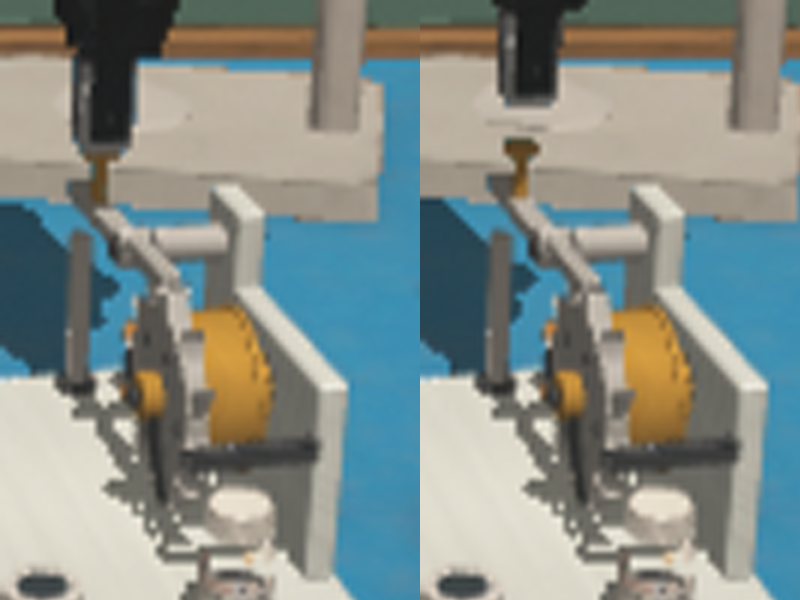

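Emit:
{"name": "carry_out", "arguments": {"rows": [[0,0,0,0.05,0,0.05,0],[0,0,0,0,0,0.05,0],[0,0,0,0,0,0.05,0],[0,0,0,0,0,0,0],[0,0,0,0,0,0,0],[0,0,0,0,0,0,0],[0,0,0,0,0,0,0],[0,0,0,0,0,0,0],[0,0,0,0,0,0,0],[0,0,0,0,0,0,0]]}}

```text
t: 16.65
ee_pos: [0.5227, 0.247, 0.1953]
tcp_rot: [3.139, 0.002, -2.951]
contact_force: [-4.9, 2.4, 10.6]
opening: 0.0005
```

```bash
cat > v.py <<'E'
from h import *
import sys
n=sys.argv[1]
o,im=snap('side',f's{n}.png');print(o['t'],o['ee_pos'],o['contact_force'])
a=cv2.resize(im[160:270,315:385],None,fx=5,fy=5,interpolation=cv2.INTER_CUBIC)
cv2.imwrite(f'pics/p{n}.png',a)
E
python3 v.py 8
```

```text
16.65 [0.52269163 0.24695531 0.19526502] [-4.8786323   2.38758066 10.59524224]
```

View pics/p8.png

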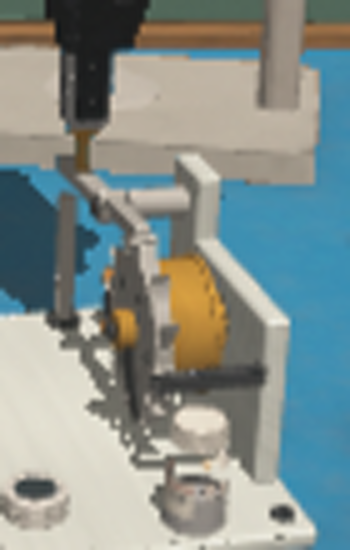

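Emit:
{"name": "carry_out", "arguments": {"rows": [[0,0,0,0.05,0.1,0.05,0],[0,0,0,0,0.05,0.05,0],[0,0,0,0,0,0.04,0],[0,0,0,0,0,0,0],[0,0,0,0,0,0,0],[0,0,0,0,0,0,0],[0,0,0,0,0,0,0],[0,0,0,0,0,0,0],[0,0,0,0,0,0,0],[0,0,0,0,0,0,0]]}}

```text
t: 17.7
ee_pos: [0.5223, 0.248, 0.1934]
tcp_rot: [3.139, 0.003, -2.95]
contact_force: [-2.2, 2.5, 8.6]
opening: -0.0002
```

```bash
python3 v.py 9
```

```text
17.7 [0.52226336 0.24800244 0.19336002] [-2.19833759  2.47315802  8.64150207]
```

View pics/p9.png

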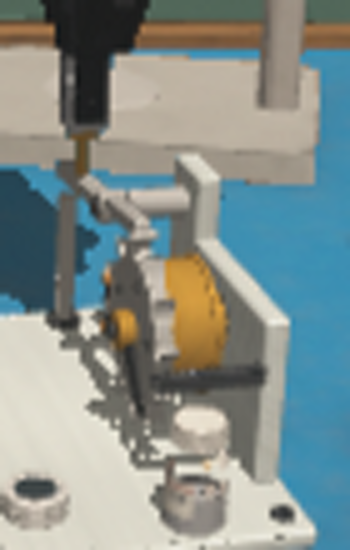

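Emit:
{"name": "carry_out", "arguments": {"rows": [[0,0,0,0,0.05,0.05,0],[0,0,0,0,0,0,0],[0,0,0,0,0,0,0],[0,0,0,0,0,0,0],[0,0,0,0,0,0,0],[0,0,0,0,0,0,0],[0,0,0,0,0,0,0],[0,0,0,0,0,0,0],[0,0,0,0,0,0,0],[0,0,0,0,0,0,0]]}}

```text
t: 18.75
ee_pos: [0.5222, 0.2483, 0.1927]
tcp_rot: [3.14, 0.003, -2.95]
contact_force: [-2.1, 1.3, 6.8]
opening: 0.0002
```

```bash
python3 v.py 10
python3 - <<'E'
from h import *
S=cal('side')
for a in np.arange(0,1.1,.1): print(round(a,1),(proj(S,tip(a))[0]+[1.5,0]-[315,160]+.5)*5)
E
```

```text
18.75 [0.52218761 0.24834706 0.19274183] [-2.05869542  1.33513394  6.84702398]
0.0 [153.0674071  367.82653952]
0.1 [152.48217323 376.10035751]
0.2 [151.61476055 383.83561273]
0.3 [150.47686092 390.95005281]
0.4 [149.08329768 397.37023972]
0.5 [147.45172233 403.03234907]
0.6 [145.60227403 407.88275229]
0.7 [143.55721334 411.87838239]
0.8 [141.34054153 414.98689185]
0.9 [138.97761614 417.18661717]
1.0 [136.49477248 418.46637012]
```

View pics/p10.png

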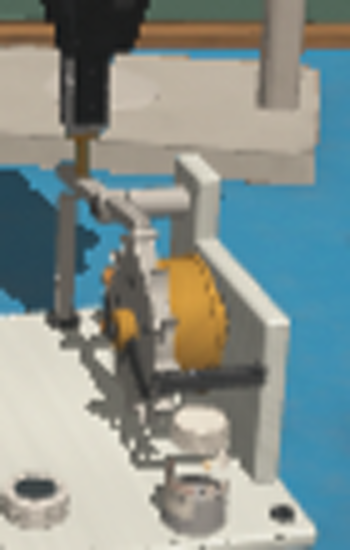

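Run:
```python
import cv2,numpy as np
L=[cv2.resize(cv2.imread(f'pics/s{n}.png')[215:250,328:352],None,fx=10,fy=10,interpolation=cv2.INTER_CUBIC) for n in (8,9,10)]
cv2.imwrite('pics/z10.png',np.hstack(L))
```

```text
(no output)
```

View pics/z10.png

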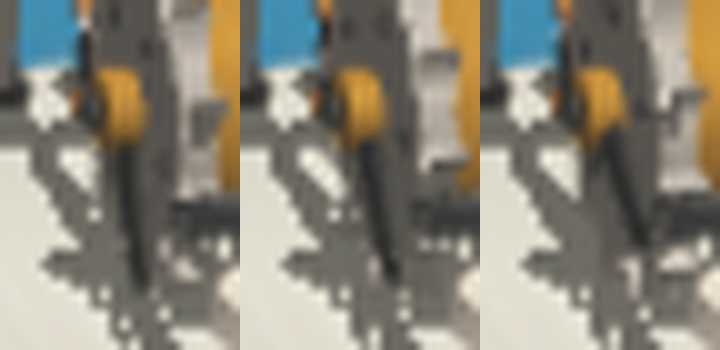

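Emit:
{"name": "carry_out", "arguments": {"rows": [[0,0,0,0,0,0,0],[0,0,0,0,0,0,0],[0,0,0,0,0,-1.0,0],[0,0,0,0,0,-1.5,0],[0,0,0,0,0,-1.5,0],[0,0,0,0,0,0,0],[0,0,0,0,0,0,0],[0,0,0,0,0,0,0],[0,0,0,0,0,0,0],[0,0,0,0,0,0,0]]}}

```text
t: 19.8
ee_pos: [0.5211, 0.2473, 0.2302]
tcp_rot: [-3.141, -0.001, -2.95]
contact_force: [-0.5, -1.4, -0.1]
opening: 0.0001
```

```bash
python3 v.py 11
python3 - <<'E'
from h import *
o,im=snap('wrist','w11.png');print(o['ee_pos'],o['tcp_rot'])
cv2.imwrite('pics/z11.png',cv2.resize(cv2.imread('pics/s11.png')[180:250,310:360],None,fx=8,fy=8,interpolation=cv2.INTER_CUBIC))
E
```

```text
19.8 [0.52108638 0.24732156 0.23022954] [-0.50807892 -1.36511879 -0.1160997 ]
[0.52112368 0.24738353 0.23034005] [-3.14143774e+00 -1.15569450e-03 -2.95035984e+00]
```

View pics/z11.png

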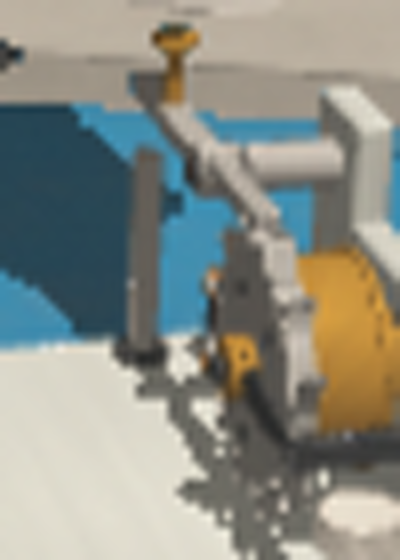

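View pics/w11.png

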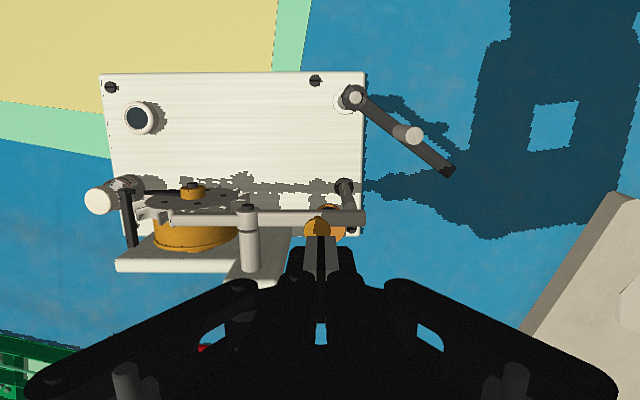

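Run:
```python
from h import *
o=telemetry.get_obs();C=cal('wrist',o)
for (u,v),z in [((414,132),.128),((448,169),.094),((353,96),.096)]:
  W=atz(C,u,v,z); s=SR.T@(W[:2]-ST); print(W,s,np.arctan2(s[1]-.118,s[0]+.075),np.hypot(s[1]-.118,s[0]+.075))
im=cv2.imread('pics/w11.png')[60:200,330:480];cv2.imwrite('pics/z12.png',cv2.resize(im,None,fx=4,fy=4,interpolation=cv2.INTER_CUBIC))
```

```text
[0.45809993 0.28525325 0.128     ] [-0.05668407  0.14527284] 0.9793990246816909 0.03285241276309165
[0.47680103 0.32292035 0.094     ] [-0.03120575  0.17873022] 0.9460308511288356 0.07487386837101016
[0.44470834 0.25274594 0.096     ] [-0.07597397  0.11587965] -2.001392294763577 0.002333348857416222
```

View pics/z12.png

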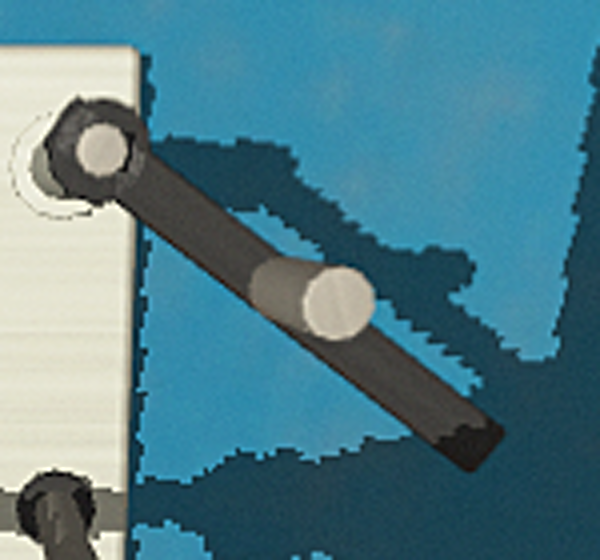

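Emit:
{"name": "carry_out", "arguments": {"rows": [[0,0,0,2.7,2.5,0,4],[0,0,0,2.7,2.5,0,4],[0,0,-0.14,0,0,0,4],[0,0,-0.14,0,0,0,4],[0,0,-0.14,0,0,0,4],[0,0,-0.14,0,0,0,4],[0,0,-0.14,0,0,0,4],[0,0,-0.14,0,0,0,4],[0,0,-0.12,0,0,0,4],[0,0,0,0,0,0,4]]}}

```text
t: 20.9
ee_pos: [0.4588, 0.2863, 0.2309]
tcp_rot: [3.141, -0.0, -1.991]
contact_force: [-0.2, -0.1, 0.2]
opening: 0.0404
```

Run:
```python
from h import *
o,im=snap('wrist','w13.png');print(o['t'],o['ee_pos'],o['tcp_rot'],o['opening'])
snap('side','s13.png')
cv2.imwrite('pics/z13.png',cv2.resize(cv2.imread('pics/s13.png')[180:250,310:360],None,fx=8,fy=8,interpolation=cv2.INTER_CUBIC))
```

```text
20.9 [0.45883448 0.2862646  0.23089117] [ 3.14142247e+00 -1.86075220e-04 -1.99066599e+00] 0.04042788812347678
```

View pics/w13.png

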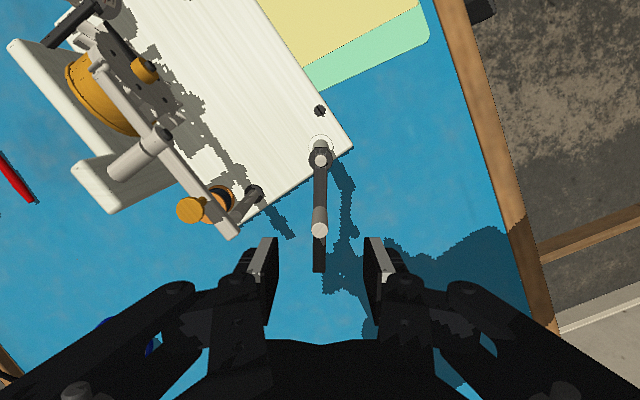

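View pics/z13.png

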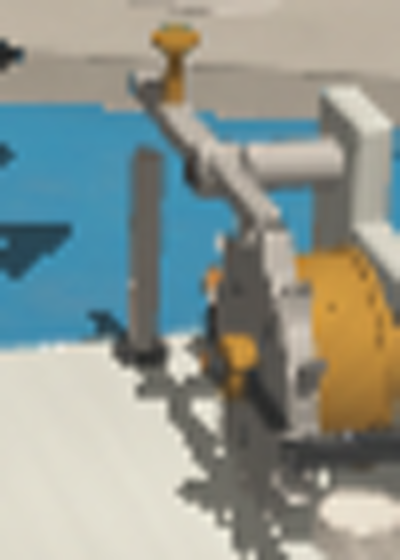

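Emit:
{"name": "carry_out", "arguments": {"rows": [[0,0,0,0,0,2,4],[0,0,0,0,0,2,4],[0,0,0,0,0,1.5,4],[0,0,0,0,0,0.4,2.6],[0,0,0,0,0,0,2.6],[0,0,0,0,0,0,2.6],[0,0,0,0,0,0,2.6],[0,0,0,0,0,0,2.6],[0,0,0,0,-0.8,0,2.6],[0,0,0,0,0,0,2.6]]}}

```text
t: 22.0
ee_pos: [0.4671, 0.2828, 0.1725]
tcp_rot: [-3.141, 0.001, -1.991]
contact_force: [0.6, 0.3, -0.2]
opening: 0.0259
```

Emit:
{"name": "carry_out", "arguments": {"rows": [[0,0,0.12,0.025,-0.42,0,2.6],[0,0,0.12,0.025,-0.42,0,2.6],[0,0,0.12,0.025,-0.42,0,2.6],[0,0,0.12,0.025,-0.42,0,2.6],[0,0,0.12,0.025,-0.42,0,2.6],[0,0,0.12,0.025,-0.42,0,2.6],[0,0,0.12,0.025,-0.42,0,2.6],[0,0,0.12,0.025,-0.42,0,2.6],[0,0,0,0,0,0,2.6],[0,0,0,0,0,0,2.6]]}}

```text
t: 23.0
ee_pos: [0.4865, 0.2576, 0.1721]
tcp_rot: [-3.142, 0.0, -2.948]
contact_force: [0.7, -0.3, 0.0]
opening: 0.0263
```

Run:
```python
from h import *
o,im=snap('side','s14.png');print(o['t'],o['ee_pos'],o['tcp_rot'],o['contact_force'],SR.T@(o['ee_pos'][:2]-ST))
cv2.imwrite('pics/z14.png',cv2.resize(im[160:260,290:370],None,fx=6,fy=6,interpolation=cv2.INTER_CUBIC))
```

```text
23.0 [0.48653959 0.25758773 0.17210832] [-3.14155394e+00  2.84082364e-04 -2.94822665e+00] [ 0.67913346 -0.30024151  0.00879638] [-0.03398109  0.1127341 ]
```

View pics/z14.png

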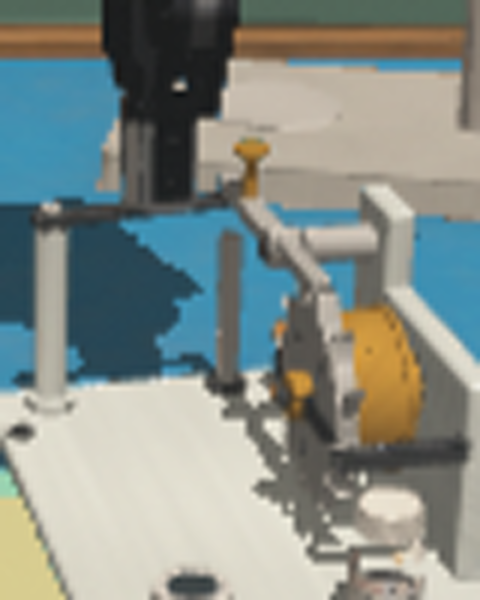

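Emit:
{"name": "carry_out", "arguments": {"rows": [[0,0,0,0,-0.1,0,2.6],[0,0,0,0,-0.1,0,2.6],[0,0,0,0,-0.05,0,2.6],[0,0,0,0,0,0,2.6],[0,0,0,0,0,0,2.6],[0,0,0,0,0,0,2.6],[0,0,0,0,0,0,2.6],[0,0,0,0,0,0,2.6],[0,0,0,0,0,0,2.6],[0,0,0,0,0,0,2.6]]}}

```text
t: 24.05
ee_pos: [0.4868, 0.2552, 0.172]
tcp_rot: [3.142, -0.0, -2.95]
contact_force: [0.2, 0.8, 0.1]
opening: 0.0259
```

Emit:
{"name": "carry_out", "arguments": {"rows": [[0,0,0,0,-0.05,0,2.6],[0,0,0,0,-0.05,0,2.6],[0,0,0,0,0,0,2.6],[0,0,0,0,0,0,2.6],[0,0,0,0,0,0,2.6],[0,0,0,0,0,0,2.6],[0,0,0,0,0,0,2.6],[0,0,0,0,0,0,2.6],[0,0,0,0,0,0,2.6],[0,0,0,0,0,0,2.6]]}}

```text
t: 25.05
ee_pos: [0.4869, 0.2541, 0.1719]
tcp_rot: [-3.141, -0.0, -2.95]
contact_force: [0.0, 0.6, -0.1]
opening: 0.0261
```

Emit:
{"name": "carry_out", "arguments": {"rows": [[0,0,0,0,-0.05,0,2.6],[0,0,0,0,-0.05,0,2.6],[0,0,0,0,0,0,2.6],[0,0,0,0,0,0,2.6],[0,0,0,0,0,0,2.6],[0,0,0,0,0,0,2.6],[0,0,0,0,0,0,2.6],[0,0,0,0,0,0,2.6],[0,0,0,0,0,0,2.6],[0,0,0,0,0,0,2.6]]}}

```text
t: 26.05
ee_pos: [0.4871, 0.2535, 0.172]
tcp_rot: [3.141, -0.0, -2.951]
contact_force: [-1.3, 4.7, -0.9]
opening: 0.0261
```

Emit:
{"name": "carry_out", "arguments": {"rows": [[0,0,0,0,-0.05,0,2.6],[0,0,0,0,-0.05,0,2.6],[0,0,0,0,0,0,2.6],[0,0,0,0,0,0,2.6],[0,0,0,0,0,0,2.6],[0,0,0,0,0,0,2.6],[0,0,0,0,0,0,2.6],[0,0,0,0,0,0,2.6],[0,0,0,0,0,0,2.6],[0,0,0,0,0,0,2.6]]}}

```text
t: 27.05
ee_pos: [0.4872, 0.2532, 0.172]
tcp_rot: [3.139, 0.0, -2.951]
contact_force: [-2.3, 8.3, -1.5]
opening: 0.0263
```

Emit:
{"name": "carry_out", "arguments": {"rows": [[0,0,0,0,0.5,0,2.6],[0,0,0,0,0.4,0,2.6],[0,0,0,0,0,0,2.6],[0,0,0,0,0,0,2.6],[0,0,0,0,0,-2,2.6],[0,0,0,0,0,-3,2.6],[0,0,0,0,0,-3,2.6],[0,0,0,0,-3,-3,2.6],[0,0,0,1,-3,-2,2.6],[0,0,0,0,0,0,2.6]]}}

```text
t: 28.05
ee_pos: [0.4886, 0.1982, 0.3064]
tcp_rot: [-3.141, 0.007, -2.953]
contact_force: [-0.1, -0.2, 0.0]
opening: 0.0263
```

Emit:
{"name": "carry_out", "arguments": {"rows": [[0,0,0,1,-3,0,2.6],[0,0,0,1,-3,0,2.6],[0,0,0,0,0,0,2.6],[0,0,0,0,0,0,2.6],[0,0,0,0,0,0,2.6],[0,0,0,0,0,0,2.6],[0,0,0,0,0,0,2.6],[0,0,0,0,0,0,2.6],[0,0,0,0,0,0,2.6],[0,0,0,0,0,0,2.6]]}}

```text
t: 29.05
ee_pos: [0.4791, 0.1377, 0.302]
tcp_rot: [3.142, 0.0, -2.95]
contact_force: [0.2, 0.5, 0.5]
opening: 0.0258
```

Run:
```python
from h import *
o,im=snap('wrist','w15.png');print(o['t'],o['ee_pos'],o['contact_force'])
C=cal('wrist',o)
print([(nm,proj(C,p)[0]) for nm,p in [('peg0',st(-.04,.118,.128)),('piv',st(-.075,.118,.096)),('idx',st(-.01,-.042,.062)),('keepend0',st(.005,.118,.094))]])
cv2.imwrite('pics/z15.png',cv2.resize(im[60:320,180:500],None,fx=2.3,fy=2.3,interpolation=cv2.INTER_CUBIC))
o,im=snap('side','s15.png')
cv2.imwrite('pics/zs15.png',cv2.resize(im[160:260,290:370],None,fx=6,fy=6,interpolation=cv2.INTER_CUBIC))
```

```text
29.05 [0.47905669 0.13772058 0.30203233] [0.15064495 0.46258382 0.46734626]
[('peg0', array([471.5688353 , 226.53754644])), ('piv', array([460.09926614, 175.90357575])), ('idx', array([282.49704435, 231.83756314])), ('keepend0', array([449.46076771, 259.15611836]))]
```

View pics/z15.png

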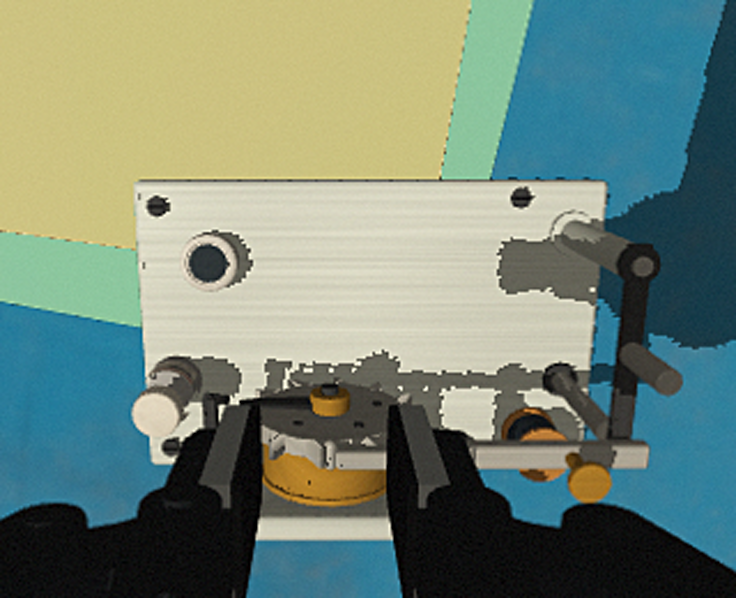

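View pics/zs15.png

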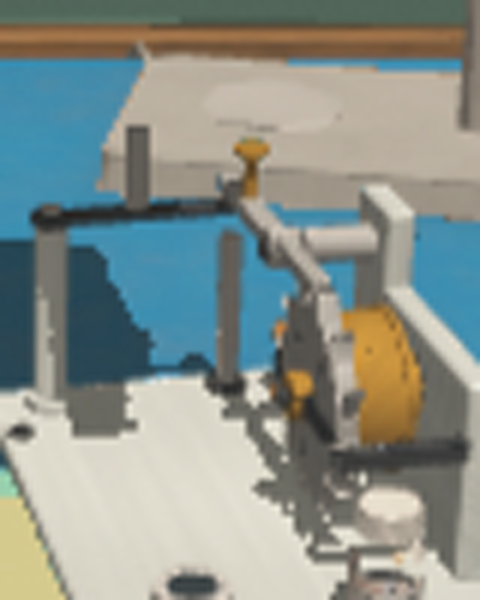

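Emit:
{"name": "carry_out", "arguments": {"rows": [[0,0,0,3,-2,0,2.6],[0,0,0,3,-2,0,2.6],[0,0,0,2,-2,0,2.6],[0,0,0,0,0,0,2.6],[0,0,0,0,0,0,2.6],[0,0,0,0,0,0,2.6],[0,0,0,0,0,0,2.6],[0,0,0,0,0,0,2.6],[0,0,0,0,0,0,2.6],[0,0,0,0,0,0,2.6]]}}

```text
t: 30.15
ee_pos: [0.412, 0.0637, 0.3019]
tcp_rot: [3.141, -0.0, -2.95]
contact_force: [0.7, -0.3, 0.0]
opening: 0.0262
```

Run:
```python
from h import *
o,im=snap('wrist','w16.png');print(o['t'],o['ee_pos'],o['contact_force'])
C=cal('wrist',o)
print(proj(C,[tip(a) for a in (-.524,-.1,0,.1,.524)]),proj(C,st(-.01,0,.062)))
cv2.imwrite('pics/z16.png',cv2.resize(im[180:360,230:470],None,fx=3.3,fy=3.3,interpolation=cv2.INTER_CUBIC))
```

```text
30.15 [0.41201367 0.06368556 0.30192735] [ 0.69847656 -0.30119313  0.04724368]
[[348.31314458 311.96344251]
 [342.28306352 303.0733184 ]
 [341.8638252  300.97671188]
 [341.81779737 298.92490504]
 [345.45648924 291.11676529]] [[378.67614863 300.94532395]]
```

View pics/z16.png

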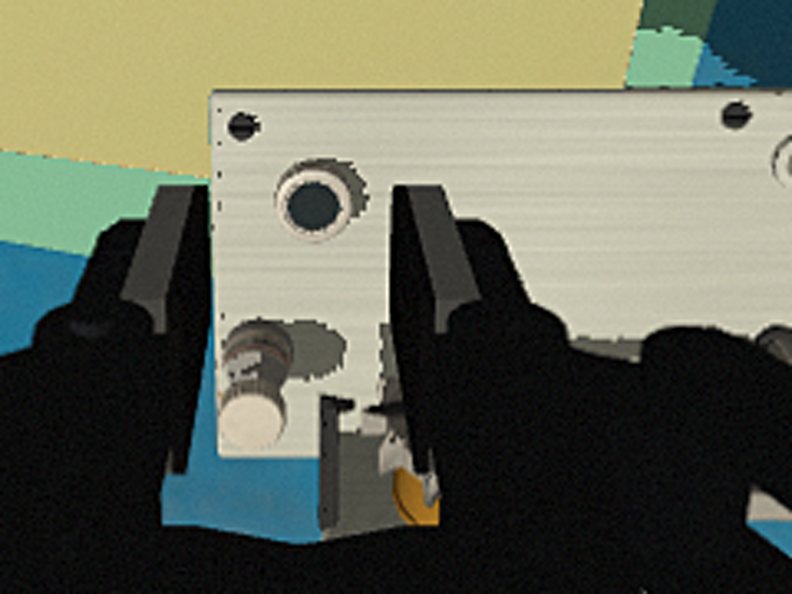

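```bash
python3 -c "
from plant import env
print(env.hand_in())"
```

```text
the job is handed in; nothing more can be done
None
```

The job is done and handed in at about 30 s of the 66 s allowed. The final pictures show the wheel held at the index and the keeper back under the tail.

- **Keeper out:** I straddled the peg with the fingers and swung the keeper out to about 0.96 rad.
- **Press and release:** I found the thumbscrew top by touch, about 126 mm above the mat. I pressed it in small steps, with the force on the tool peaking at about 12 N. That is below the 18 N limit, though it was only read at the end of each 1 s call. The press went down about 6 mm by the arm's readings, and the force never rose as it would at the stop. The wheel ran back from 2 teeth wound, and I let the pawl go when the pointer was at roughly 0.3 rad.
- **Keeper back:** I pushed the keeper to its end stop with about 8 N, then withdrew the arm clear of everything.

**Last checks:**
- The keeper arm lies along the stand's x under the tail.
- The pawl looks home in the teeth, and the wheel was at rest.
- The pointer tip lines up with the index to within about 1.5 pixels in the last wrist picture, which is less than 0.1 rad.
- The bottle and the tin look unmoved.
- The contact force was near zero, so the robot was touching nothing.

**Disagreement:** the cameras disagreed by up to about 7 mm on the stand's position early on. I used the top and wrist views, which agreed to about 1 mm.

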